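Unfold the crank handle and clamp the honey jar

ROBOT

A 6-joint arm with a two-finger parallel gripper is mounted at the origin on a cart in front of the work surface, level with it; the furniture and walls round the work are solid. World frame = base frame: x ahead of the robot, y to its left, z up, the work surface at z = 0. Lengths are in m, angles in rad, forces in N, time in s.
With the tool pointing down it reaches from about 0.35 to 0.95 m from the base axis. Payload 17.4 kg.
Tool frame: the origin (TCP) lies on the centre line of the jaws, within the pads' length; the fingertips stand 8 mm ahead of it and the grasp point (between the pads) lies 11 mm behind it; z points along the fingers, y is the line along which they close (so a half turn about z gives the same grasp; the last joint's range is limited). The gripper opens to 93 mm and grips with 3 to 60 N. Pads are 15 mm wide; open, the fingers measure 128 mm over their backs; the gripper's body (75 mm by 188 mm) begins 65 mm behind the grasp point.
Start: joints at [-1.214, 0.116, 1.442, -0, 1.584, -0.038], TCP at [0.26, -0.623, 0.202] pointing down, gripper open.
Joint ranges: [-2.83, 2.83], [-0.83, 2.19], [0.07, 2.5], [-1.14, 4.28], [0.01, 3], [-2.97, 2.97]. Speed limits (rad/s): [1.89, 1.89, 2.22, 3.14, 3.14, 3.14].

INTERFACE

Orientations are given as [roll, pitch, yaw] about the fixed x, y, z axes, in that order (R = Rz(yaw) Ry(pitch) Rx(roll)).
In Python, from cell import * gives the robot as it stands. The module is installed in compiled form; this text tells all that it offers.
- The arm moves only by the tool drive_tool, never from a script. Its argument "motion" is a list that holds one entry, the list of rows, each a list of 7 numbers: the shift along the tool's x, y, z in m, then the turn, a rotation vector about the tool's x, y, z in degrees, then the closure, from 0 (fully open) to 1 (shut). A call has 1 to 12 rows; each row shifts and turns the commanded pose from where the row before left it, along the tool's axes as they then stand; what a row does not reach is not made up. A row lasts 1/12 s, in which the tool goes at most 41.7 mm and 7.16 degrees, less where a joint would pass 70% of its speed; a pose out of reach is approached as far as the arm can. A call is refused whole if a number of a shift passes 0.0417 or a number of a turn 7.16, either way. A call with a gripper value outside its range is refused whole. The fingers move at their own pace and stop on an object; "squeeze" is the grip in N (left out, the last holds). Time passes only in rows, so rows that do not move let the fingers close. It gives the time, the measured TCP pose, the force, the opening and the grip force at its end, in the units of the state.
- get_obs(): the state, without advancing time (a new reading comes with each control period).
- snapshot(name): name is "side" or "top"; returns a dict with "img" (384x512x3 uint8, red, green, blue), "depth" (384x512 float32, m along the optical axis (not along the pixel's ray), 0 where there is no reading), "intrinsics" (3x3 intrinsics, pixels), "rvec" (rotation vector, rad) and "tvec" (3), from world to camera coordinates, as OpenCV has them. Camera axes: x right, y down, z forward; pixel columns grow to the right and rows downward; lengths in m; the calibration is good to about 2 mm. A picture is of the moment at which its call begins.
- hand_in(): hands the job in; it is judged then, once.
The state is a dict: "clock": time; "joints": joint angles; "joint_velocities": joint speeds; "joint_efforts": joint torques, N m; "tcp_pos": TCP position; "ee_rot": TCP orientation; "ft_force": force on the tool from outside, world axes, zero at the start; "torque": the same for the moment, N m; "finger_gap": opening from 0.0 (shut) to 1.0 (fully open); "gripper_force": force on a finger pad.
Only numpy, scipy, OpenCV 4.12 (cv2) and the standard library are available. Lean on these libraries where they do the work, as an engineer would, in place of code of your own. Each camera call takes 0.05 s, during which the arm holds its last target. There are 200 camera calls.

TASK

The honey jar stands loose between the jaws of the clamping board. Swing the clamp's folded crank handle all the way up, then wind the crank clockwise by it until the jar is held firmly between both jaws: properly tight, so that it cannot turn, but no harder, or the glass cracks. Let go and leave the handle standing up and the jar upright in the clamp; leave the other things alone.

Things in the scene. Friction and masses are not known exactly. Their poses are not given: they have to be found in the camera images.
- work_board: Clamping board for one-handed work, fixed to the worktop: wood, 180 x 380 mm, top 18 mm above the worktop. Origin under its centre; x short side, y long side. At its -y end a grey housing (84 x 80 mm, top 62 mm up) carries the crank and drives the moving jaw to +y. At its +y end a like jaw is pegged fast, its face 59 to 75 mm from the origin: not measured, so how far to wind must be felt.
- crank_axis (a point): Point on the crank's upright turning axis, 107 mm above the worktop, level with the folding hinge (125 mm from the board's origin towards its -y). Axes as the board's.
- crank_end (a point): End of the crank arm, on the folding hinge, 60 mm from the crank axis, 107 mm above the worktop; the hinge lies level, square to the arm. The steel arm is 14 mm wide, its top 11 mm and its underside 19 mm below this point; the housing's top is 45 mm below. The x axis points along the arm to the crank axis, z up.
- handle_grip (a point): Centre of the grip: black round sleeve, 16 mm diameter, 10 to 56 mm from the folding hinge, spinning freely about its length; this point is 32 mm from the hinge; x runs from hinge to tip. Folded, it lies level 3 mm over the arm, tip near the crank axis, both sides free. Unfolded, it stands upright on the arm's end, tip 163 mm above the worktop.
- handle (a joint): Folding hinge of the handle: 0 = folded flat along the arm, 1.571 = fully up, at its stop. Friction holds it where it is left (about 2.5 N at the grip's centre). Once up, a push towards the crank axis folds it again; a push outwards only leans on the stop.
- crank (a joint): Crank angle, rad, growing clockwise seen from above; at 0 the arm points along the board's -x. Clockwise closes the moving jaw, 45 mm a turn (7.16 mm a rad). Self-locking: its drag while turning is 0.32 N m, 5.3 N at the raised handle (less is felt once standing still). Each 10 N of clamping adds 1.2 N there, sliding the loose jar about 0.4 N. Expect 0.3 to 1.1 turns.
- jaw: Moving jaw with a sprung face (12 N per mm), a shallow V 88 mm wide lined with rubber, top 77 mm above the worktop, like the far jaw. Origin: middle of the V face when not pressed, at its foot; it slides along the board's y. Properly tight, it presses the jar with 15 to 45 N; the glass cracks above 75 N.
- jar_center (a point): Centre, half-way up, of the loose glass honey jar: 66 x 72 mm across, 102 mm high, about 0.5 kg, standing on the board between the jaws; z up.
- honey_jar: The honey jar; origin: centre of its underside, z up.
- lemon: Lemon 73 x 56 x 55 mm lying on the worktop beyond the board's +y end; not to be disturbed.
- mug: Green mug 96 mm high on the worktop beyond the board's -y end; origin under its middle; not to be disturbed.
- onion: Red onion 66 mm across on the worktop, behind the mug; not to be disturbed.
Things that resemble listed ones, but are neither listed nor needed, are in the scene too. What is shaped like the honey_jar but orange or turquoise is not meant.

How it is judged:
By the outcome, as a careful person would: the job done as asked, in the order asked, and still so for the second after the job is handed in, with the robot touching nothing.
It also fails if it takes over 64 s, if anything falls off the work surface, if the arm or the gripper's body presses on something with over 40 N, if the wrist force passes 120 N, or if a joint passes its speed limit or range.

## Working session

There is one attempt and no reset: what is moved stays moved. The work goes in short steps, Python scripts to look and compute and a tool call to move; the robot and the scene stay as the last step left them, time stands still between calls to the robot, and variables do not carry over. Pictures are saved under pics/ and viewed, at most 13 in all, crops included, and the job is handed in when it is done.

Besides the shell and the picture viewer there is one more tool, called after "Emit:" as name(argument=value, ...) on one line, values as JSON. drive_tool: Moves the arm, as the interface text tells. Its arguments: {"type":"object","properties":{"motion":{"type":"array","items":{"type":"array","items":{"type":"array","items":{"type":"number"}}}},"squeeze":{"type":"number"}},"required":["motion"]}

```bash
mkdir -p pics
cat > h.py <<'E'
from cell import *
import numpy as np, cv2
def snap(n):
    s=snapshot(n); np.savez(f'{n}.npz',**s); return s
E
python3 - <<'E'
from h import *
for n in ('side','top'):
    s=snap(n); cv2.imwrite(f'pics/{n}0.png',s['img'][:,:,::-1])
    R=cv2.Rodrigues(np.array(s['rvec'],float))[0]; print(n,(-R.T@np.array(s['tvec']).ravel()).round(3),R[2].round(2),s['intrinsics'])
print(get_obs())
E
```

```text
side [0.368 1.159 0.979] [ 0.11 -0.81 -0.57] [[470.57652714   0.         253.38312462]
 [  0.         470.57652714 189.88558409]
 [  0.           0.           1.        ]]
top [ 0.463 -0.089  1.085] [ 0.09 -0.02 -1.  ] [[382.03928693   0.         258.82347052]
 [  0.         382.03928693 190.83924405]
 [  0.           0.           1.        ]]
{'clock': 0.1, 'joints': array([-1.21379766e+00,  1.16422397e-01,  1.44219803e+00,  2.43043892e-06,
        1.58400351e+00, -3.78118825e-02]), 'joint_velocities': array([ 0.00039039, -0.00094056, -0.00301657,  0.00106264,  0.00120941,
       -0.00102462]), 'joint_efforts': array([ 1.93467487e-03, -7.22889733e+01, -6.23865223e+01,  7.81837176e-02,
        2.26939312e-02, -8.06855246e-05]), 'tcp_pos': array([ 0.25954141, -0.62288733,  0.20118982]), 'ee_rot': array([-3.14056220e+00, -4.14139316e-05,  3.94810564e-01]), 'ft_force': array([ 0.36643447, -0.65627993,  0.19125046]), 'torque': array([-0.02034164,  0.00383966,  0.04532588]), 'gripper_force': 0.0, 'finger_gap': 0.9977352647706577}
```

View pics/side0.png

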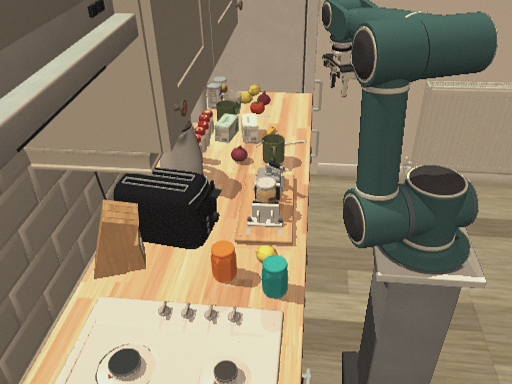

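View pics/top0.png

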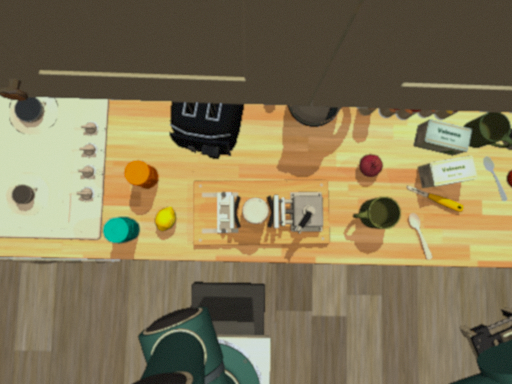

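The side view shows the board around (267,205), with the jar at (267,187) and the housing behind it. In the top view the board spans (193–328, 180–247), with the jar at (256,211), the housing at (307,212), the mug at (380,213), the lemon at (165,218) and the onion at (371,165). Possible mix-ups: the orange jar (140,174) and the turquoise jar (121,229) are excluded by colour. The far jaw (228,212) and near jaw (279,211) look alike, and the crank is the one on the grey housing at (307,212). Next is a close crop.

Run:
```python
import numpy as np,cv2
t=np.load('top.npz');s=np.load('side.npz')
a=cv2.resize(t['img'][170:255,250:350],(500,425),interpolation=cv2.INTER_CUBIC)
b=cv2.resize(s['img'][155:240,240:295],(275,425),interpolation=cv2.INTER_CUBIC)
cv2.imwrite('pics/crop1.png',np.hstack([a,b])[:,:,::-1])
# world maps from depth
for n,z in(('top',t),('side',s)):
    K=z['intrinsics'];R=cv2.Rodrigues(z['rvec'])[0];d=z['depth']
    v,u=np.mgrid[:384,:512]
    P=np.stack([(u-K[0,2])/K[0,0]*d,(v-K[1,2])/K[1,1]*d,d],-1)
    W=(P-z['tvec'].ravel())@R; np.save(n+'W.npy',W)
    if n=='top':
        for p in [(307,212),(256,211),(200,190),(200,240),(322,190),(322,240),(295,225),(320,200),(228,200),(380,213)]: print(p,W[p[1],p[0]].round(3))
        m=(W[...,2]>.012)&(W[...,2]<.024)&(u>180)&(u<340)&(v>170)&(v<255)
        r=cv2.minAreaRect(W[m][:,:2].astype(np.float32)); print('board',r,cv2.boxPoints(r))
        m=(W[...,2]>.052)&(W[...,2]<.070)&(u>285)&(u<340)&(v>170)&(v<255)
        r=cv2.minAreaRect(W[m][:,:2].astype(np.float32)); print('housing',r)
        np.set_printoptions(linewidth=250)
        print((W[188:236,285:326:1,2]*1000).astype(int)[::2])
```

```text
(307, 212) [ 0.497 -0.237  0.115]
(256, 211) [ 0.495 -0.107  0.123]
(200, 190) [0.553 0.048 0.021]
(200, 240) [0.415 0.043 0.021]
(322, 190) [ 0.563 -0.293  0.021]
(322, 240) [ 0.423 -0.295  0.022]
(295, 225) [ 0.463 -0.214  0.064]
(320, 200) [ 0.532 -0.28   0.063]
(228, 200) [ 0.527 -0.031  0.028]
(380, 213) [ 0.503 -0.462  0.008]
board ((0.4972847104072571, -0.12339337170124054), (0.1792164295911789, 0.38062629103660583), 1.6024974584579468) [[ 0.40238938  0.06433943]
 [ 0.4130337  -0.31613797]
 [ 0.59218    -0.31112617]
 [ 0.5815357   0.06935123]]
housing ((0.502739667892456, -0.23864196240901947), (0.08391137421131134, 0.09808877855539322), 1.540884256362915)
[[  19   16   20   18   18   17   17   20   17   19   14   18   19   18   19   19   19   19   21   21   20   20   16   20   18   18   17   20   18   19   21   17   15   21   19   19   17   21   18   21   22]
 [  19   19   20   17   22   20   16   21   18   21   18   15   19   21   23   21   19   19   22   20   21   20   18   19   17   18   17   19   19   21   21   20   16   23   18   15   19   20   17   21   21]
 [  17   23 
[... 3864 characters left out ...]
  23   25   24   24   25   25   22   20   27   27   24   21   18   18   17]
 [  20   18   21   17   17   18   23   27   27   22   25   25  112  112  111  115  113   26   22   27   24   23   27   28   29   26   28   23   25   29   25   26   25   25   21 1085   25   18   19   19   18]
 [  21   20   17   18   17   17   18   19   20   24   21   21   19  107  115   18   20   16   20   19   19   19   16   20   17   20   22   21   17   17   17   21   23   22   16   19   14   19   21   17   19]
 [  19   20   18   24   19   16   15   18   18   17   17   20   19   20   18   21   17   19   17   17   22   17   18   19   18   17   20   17   18   16   18   17   19   19   19   13   17   17   20   18   20]]
```

View pics/crop1.png

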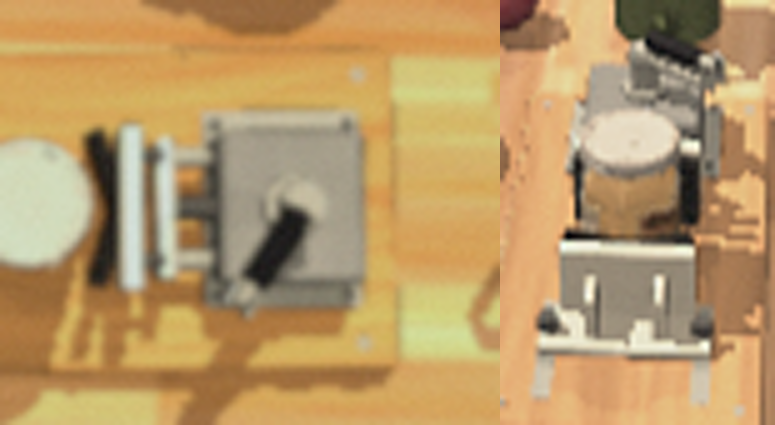

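The crop confirms the crank: a pale disc at the axis near top px (308,210), and the black grip folded over the arm running down-left to the arm end near (298,229). I'll measure the grip in both views.

Run:
```python
import numpy as np,cv2
A=np.array([.5008,-.2484])
for n,(u0,u1,v0,v1) in dict(top=(285,330,190,240),side=(262,292,155,185)).items():
    z=np.load(n+'.npz');W=np.load(n+'W.npy')[v0:v1,u0:u1];g=z['img'][v0:v1,u0:u1].max(-1)
    for nm,m in (('grip',(g<60)&(W[...,2]>.098)),('arm',(g>110)&(W[...,2]>.085)&(W[...,2]<.125)&(np.hypot(W[...,0]-A[0],W[...,1]-A[1])<.085))):
        P=W[m]
        if len(P)<5: print(n,nm,len(P));continue
        c=P.mean(0);d=np.linalg.svd(P-c)[2][0]; d*=-np.sign(d[0]); t=(P-c)@d
        print(n,nm,len(P),c.round(4),d.round(3),t.min().round(3),t.max().round(3),'zmed/max',np.median(P[:,2]).round(4),P[:,2].max().round(4),'dir from axis',np.degrees(np.arctan2(c[1]-A[1],-(c[0]-A[0]))).round(1),'dirang',np.degrees(np.arctan2(d[1],-d[0])).round(1))
    if n=='top':
        W0=np.load('topW.npy');L=W0[195:228,240:272];m=(L[...,2]>.112)&(L[...,2]<.135);P=L[m];print('lid',P.mean(0),np.ptp(P,0))
        disc=W[(W[...,2]>.092)&(W[...,2]<.106)];print('disc',disc.mean(0))
        (q,_)=cv2.projectPoints(np.array([[.5008,-.2484,.107]]),z['rvec'],z['tvec'],z['intrinsics'],None);print(q)
```

```text
top grip 79 [ 0.4785 -0.2309  0.1268] [-0.016  0.146  0.989] -0.018 0.969 zmed/max 0.1147 1.0852 dir from axis 38.1 dirang 83.7
top arm 100 [ 0.4847 -0.2344  0.1039] [-0.825  0.535  0.184] -0.034 0.043 zmed/max 0.1014 0.1177 dir from axis 41.0 dirang 33.0
lid [ 0.49814836 -0.10404421  0.1203427 ] [0.06377399 0.06394853 0.01252868]
disc [ 0.50023227 -0.24376768  0.09840319]
[[[310.80507034 210.59301203]]]
side grip 45 [ 0.4735 -0.1679  0.1498] [-0.068  0.846  0.529] -0.088 1.568 zmed/max 0.1122 0.9786 dir from axis 71.3 dirang 85.4
side arm 66 [ 0.4718 -0.2258  0.099 ] [-0.868  0.478  0.132] -0.043 0.031 zmed/max 0.0967 0.1143 dir from axis 38.0 dirang 28.8
```

Run:
```python
import numpy as np,cv2
for n,(u0,u1,v0,v1) in dict(top=(285,330,190,240),side=(262,292,155,185)).items():
    z=np.load(n+'.npz');W=np.load(n+'W.npy')[v0:v1,u0:u1];g=z['img'][v0:v1,u0:u1].max(-1)
    for lim in(50,80):
        P=W[(g<lim)&(W[...,2]>.100)&(W[...,2]<.125)&(W[...,1]>-.30)&(W[...,1]<-.18)]
        c=np.median(P,0)
        d=np.linalg.svd(P-P.mean(0))[2][0]; d*=-np.sign(d[0]); t=(P-P.mean(0))@d
        a,b=P.mean(0)+d*np.percentile(t,1),P.mean(0)+d*np.percentile(t,99)
        print(n,lim,len(P),'mean',P.mean(0).round(4),'ends',a.round(4),b.round(4),'yaw',np.degrees(np.arctan2(d[1],-d[0])).round(1))
    if n=='top':
        H=W[(W[...,2]>.056)&(W[...,2]<.069)];x,y=H[:,0],H[:,1]
        print('housing',np.percentile(x,[1,99]),np.percentile(y,[1,99]))
        D=W[(W[...,2]>.092)&(W[...,2]<.106)&(g>60)]; print('disc',D[:,0].min(),D[:,0].max(),D[:,1].min(),D[:,1].max())
        T=np.load('topW.npy');I=z['img'].max(-1)
        for nm,r in (('jaw',(268,292)),('far',(215,245))):
            S=T[180:245,r[0]:r[1]];P=S[(S[...,2]>.066)&(S[...,2]<.086)];print(nm,len(P),np.percentile(P,[1,50,99],axis=0).round(4))
```

```text
top 50 68 mean [ 0.4783 -0.2328  0.1147] ends [ 0.4943 -0.2418  0.1153] [ 0.4623 -0.2239  0.1141] yaw 29.3
top 80 87 mean [ 0.479  -0.2326  0.1144] ends [ 0.4961 -0.2424  0.1148] [ 0.4609 -0.2222  0.114 ] yaw 29.9
housing [0.46133219 0.54240182] [-0.2864198  -0.20769291]
disc 0.4550679578790855 0.5131915253000311 -0.2584647063078326 -0.20751985602804782
jaw 348 [[ 0.4563 -0.1835  0.0661]
 [ 0.4982 -0.1586  0.0761]
 [ 0.5404 -0.1393  0.0815]]
far 276 [[ 0.4533 -0.0643  0.0715]
 [ 0.4951 -0.0468  0.0761]
 [ 0.5374 -0.0361  0.0806]]
side 50 27 mean [ 0.4787 -0.2289  0.1092] ends [ 0.497  -0.2428  0.1089] [ 0.4636 -0.2175  0.1095] yaw 37.2
side 80 50 mean [ 0.4767 -0.2291  0.1105] ends [ 0.4991 -0.2428  0.1116] [ 0.449  -0.2122  0.1092] yaw 31.4
```

Emit:
drive_tool(motion=[[[0, 0, 0, 0, 0, -7.08, 0], [0, 0, 0, 0, 0, -7.08, 0], [0, 0, 0, 0, 0, -7.08, 0], [0, 0, 0, 0, 0, -7.08, 0], [0, 0, 0, 0, 0, -7.08, 0], [0, 0, 0, 0, 0, -7.08, 0], [0, 0, 0, 0, 0, -7.08, 0], [0, 0, 0, 0, 0, -7.08, 0], [0, 0, 0, 0, 0, -7.08, 0.2]]], squeeze=15)

```text
clock: 0.85
tcp_pos: [0.2596, -0.623, 0.2014]
ee_rot: [-3.141, -0.001, 1.513]
ft_force: [0.1, -0.0, 0.4]
finger_gap: 0.966
gripper_force: 0.0
```

Emit:
drive_tool(motion=[[[0, 0, 0, 0, 0, -7.08, 0.4], [0, 0, 0, 0, 0, -7.08, 0.4], [0, 0, 0, 0, 0, -7.08, 0.4], [0, 0, 0, 0, 0, -7.08, 0.4], [0, 0, 0, 0, 0, -7.08, 0.4], [0, 0, 0, 0, 0, -7.08, 0.4], [0, 0, 0, 0, 0, -7.08, 0.4], [0, 0, 0, 0, 0, -7.08, 0.4], [0, 0, 0, 0, 0, -7.08, 0.4]]])

```text
clock: 1.6
tcp_pos: [0.2596, -0.6229, 0.2014]
ee_rot: [3.141, -0.001, 2.625]
ft_force: [0.3, 1.1, 0.0]
finger_gap: 0.6
gripper_force: 0.0
```

Emit:
drive_tool(motion=[[[0, 0.03, 0, 0, 0, 0, 0.4], [0, 0.03, 0, 0, 0, 0, 0.4], [0, 0.03, 0, 0, 0, 0, 0.4], [0, 0.03, 0, 0, 0, 0, 0.4], [0, 0.03, 0, 0, 0, 0, 0.4], [0, 0.03, 0, 0, 0, 0, 0.4], [0, 0.03, 0, 0, 0, 0, 0.4], [0, 0.03, 0, 0, 0, 0, 0.4], [0, 0.03, 0, 0, 0, 0, 0.4], [0, 0.03, 0, 0, 0, 0, 0.4]]])

```text
clock: 2.43
tcp_pos: [0.4097, -0.3617, 0.2016]
ee_rot: [3.142, -0.0, 2.619]
ft_force: [1.3, -0.4, 0.5]
finger_gap: 0.596
gripper_force: 0.0
```

Emit:
drive_tool(motion=[[[0.001, 0.036, 0, 0, 0, 0, 0.5], [0.001, 0.036, 0, 0, 0, 0, 0.5], [0.002, 0.036, 0, 0, 0, 0, 0.5], [0.002, 0.037, 0, 0, 0, 0, 0.5], [0, 0, 0.02, 0, 0, 0, 0.5], [0, 0, 0.02, 0, 0, 0, 0.5], [0, 0, 0, 0, 0, 0, 0.5], [0, 0, 0, 0, 0, 0, 0.5]]])

```text
clock: 3.1
tcp_pos: [0.4761, -0.2342, 0.1613]
ee_rot: [-3.142, -0.002, 2.619]
ft_force: [-0.0, -0.0, -0.0]
finger_gap: 0.497
gripper_force: 0.0
```

Run:
```python
from h import *
s=snap('side');t=snap('top')
a=cv2.resize(t['img'][165:265,240:360],(480,400),interpolation=cv2.INTER_CUBIC)
b=cv2.resize(s['img'][120:240,230:320],(300,400),interpolation=cv2.INTER_CUBIC)
cv2.imwrite('pics/c2.png',np.hstack([a,b])[:,:,::-1])
```

```text
(no output)
```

View pics/c2.png

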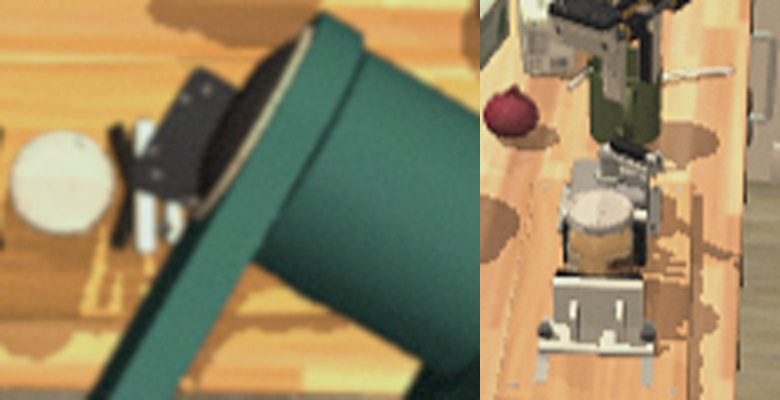

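The crop shows the fingers around the folded grip at about (630,150), with nothing in the way. The jar at (62,182) is clear of them. I'll descend and close.

Emit:
drive_tool(motion=[[[0, 0.0015, 0.02, 0, 0, 0, 0.5], [0, 0, 0.02, 0, 0, 0, 0.5], [0, 0, 0.013, 0, 0, 0, 0.5], [0, 0, 0.008, 0, 0, 0, 0.5], [0, 0, 0, 0, 0, 0, 0.6], [0, 0, 0, 0, 0, 0, 0.7], [0, 0, 0, 0, 0, 0, 0.75], [0, 0, 0, 0, 0, 0, 0.8], [0, 0, 0, 0, 0, 0, 1], [0, 0, 0, 0, 0, 0, 1]]], squeeze=12)

```text
clock: 4.03
tcp_pos: [0.4775, -0.2333, 0.1014]
ee_rot: [-3.142, 0.001, 2.619]
ft_force: [-0.8, 0.3, -0.6]
finger_gap: 0.119
gripper_force: 0.0
```

Emit:
drive_tool(motion=[[[0, 0, 0, 0, 0, 0, 1], [0, 0, 0, 0, 0, 0, 1], [0, 0, 0, 0, 0, 0, 1]]])

```text
clock: 4.28
tcp_pos: [0.4773, -0.2332, 0.1009]
ee_rot: [-3.142, 0.0, 2.619]
ft_force: [0.5, -0.1, -0.2]
finger_gap: 0.004
gripper_force: 0.0
```

Run:
```python
from h import *
s=snap('side');t=snap('top')
a=cv2.resize(t['img'][165:265,240:360],(360,300),interpolation=cv2.INTER_CUBIC)
b=cv2.resize(s['img'][125:195,245:310],(390,420),interpolation=cv2.INTER_CUBIC)
a=cv2.copyMakeBorder(a,0,120,0,0,0)
cv2.imwrite('pics/c3.png',np.hstack([a,b])[:,:,::-1]); print(get_obs())
```

```text
{'clock': 4.3833, 'joints': array([-5.02514359e-01, -1.55106679e-01,  1.87357060e+00,  6.35024917e-06,
        1.42315363e+00, -1.55073651e+00]), 'joint_velocities': array([-7.14397689e-05,  2.76364972e-03,  1.43109431e-03, -1.54239409e-04,
       -1.49094612e-03,  2.53283929e-04]), 'joint_efforts': array([ 1.90130115e-03, -4.71783400e+01, -6.02676916e+01, -1.33795055e-02,
        8.05608043e-02, -6.12594476e-05]), 'tcp_pos': array([ 0.47724102, -0.23317874,  0.10084453]), 'ee_rot': array([ 3.14158687e+00, -2.50252272e-05,  2.61901755e+00]), 'ft_force': array([-0.36511451,  0.17675413, -0.53024756]), 'torque': array([ 0.01219593, -0.12162915,  0.00879251]), 'gripper_force': 0.0, 'finger_gap': 0.004261961725427469}
```

View pics/c3.png

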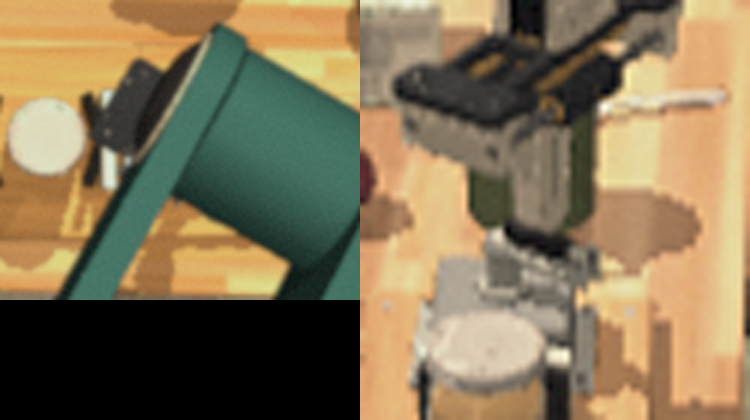

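The finger ends just behind or above the grip at crop (540,235), and the gap is nearly zero, so it missed the grip. I'll check with depth.

Run:
```python
from h import *
z=np.load('side.npz');K=z['intrinsics'];R=cv2.Rodrigues(z['rvec'])[0]
d=z['depth'];v,u=np.mgrid[:384,:512]
W=(np.stack([(u-K[0,2])/K[0,0]*d,(v-K[1,2])/K[1,1]*d,d],-1)-z['tvec'].ravel())@R
for vv in range(146,176,1): print(vv,[(W[vv,uu]*1000).astype(int).tolist()+[int(z['img'][vv,uu].max())] for uu in (272,275,278)])
for p in ([.4773,-.2332,.0929],[.4773,-.2332,.107],[.4773,-.233,.115]): print(cv2.projectPoints(np.array([p]),z['rvec'],z['tvec'],K,None)[0].ravel())
```

```text
146 [[480, -165, 219, 77], [474, -219, 189, 114], [465, -230, 182, 88]]
147 [[479, -160, 218, 68], [474, -218, 185, 130], [465, -229, 179, 126]]
148 [[484, -215, 182, 109], [474, -219, 180, 133], [465, -234, 173, 132]]
149 [[484, -217, 178, 131], [474, -215, 179, 129], [465, -238, 166, 134]]
150 [[484, -215, 175, 129], [474, -221, 172, 131], [465, -234, 165, 134]]
151 [[484, -217, 170, 127], [474, -221, 168, 130], [465, -234, 160, 132]]
152 [[484, -219, 165, 129], [474, -217, 167, 128], [465, -227, 161, 134]]
153 [[484, -217, 162, 125], [474, -215, 164, 127], [465, -234, 152, 134]]
154 [[484, -219, 157, 123], [474, -217, 158, 129], [465, -236, 148, 131]]
155 [[484, -213, 156, 138], [474, -223, 151, 128], [465, -232, 146, 132]]
156 [[484, -214, 152, 150], [474, -218, 150, 129], [465, -235, 140, 130]]
157 [[484, -216, 147, 149], [474, -219, 146, 131], [465, -236, 135, 133]]
158 [[485, -223, 139, 147], [474, -212, 145, 129], [465, -239, 130, 129]]
159 [[484, -214, 140, 147], [474, -218, 138, 116], [465, -240, 125, 131]]
160 [[485, -225, 129, 150], [474, -220, 133, 117], [465, -235, 124,
[... 453 characters left out ...]
, 178], [475, -234, 96, 81], [463, -215, 108, 24]]
168 [[486, -235, 90, 159], [475, -228, 95, 180], [464, -228, 95, 84]]
169 [[489, -269, 64, 131], [474, -216, 99, 178], [464, -224, 94, 113]]
170 [[488, -261, 65, 188], [478, -270, 60, 140], [463, -215, 96, 161]]
171 [[487, -254, 66, 172], [477, -260, 62, 173], [464, -223, 86, 132]]
172 [[486, -242, 69, 138], [476, -249, 65, 148], [466, -253, 63, 162]]
173 [[486, -241, 65, 113], [476, -243, 65, 115], [465, -241, 66, 155]]
174 [[486, -239, 63, 80], [475, -240, 62, 116], [465, -240, 63, 120]]
175 [[485, -233, 62, 150], [475, -237, 60, 113], [464, -235, 62, 116]]
[274.46154105 167.91080108]
[274.47709102 164.49472961]
[274.48133403 162.57170541]
```

Emit:
drive_tool(motion=[[[0, 0, 0, 0, 0, 0, 0.6], [0, 0, 0, 0, 0, 0, 0.6], [0, 0, 0, 0, 0, 0, 0.6], [0, 0, 0, 0, 0, 0, 0.6], [0, 0, 0, 0, 0, 0, 0.6]]])

```text
clock: 4.8
tcp_pos: [0.4773, -0.2332, 0.1008]
ee_rot: [3.142, -0.0, 2.619]
ft_force: [0.1, 0.4, -0.3]
finger_gap: 0.312
gripper_force: 0.0
```

Run:
```python
from h import *
z=snap('side');K=z['intrinsics'];R=cv2.Rodrigues(z['rvec'])[0]
d=z['depth'];v,u=np.mgrid[:384,:512]
W=(np.stack([(u-K[0,2])/K[0,0]*d,(v-K[1,2])/K[1,1]*d,d],-1)-np.array(z['tvec']).ravel())@R
for uu in range(260,292,1):
    c=W[145:180,uu]; m=(c[:,1]>-.30)&(c[:,2]>.085)&(c[:,2]<.2); 
    print(uu,(c[m][-1]*1000).astype(int) if m.any() else None, end=' ; ')
b=cv2.resize(z['img'][125:195,245:310],(520,560),interpolation=cv2.INTER_CUBIC)
cv2.imwrite('pics/c4.png',b[:,:,::-1])
```

```text
260 [ 516 -123  116] ; 261 [ 512 -120  118] ; 262 [ 509 -118  120] ; 263 [ 506 -122  117] ; 264 [ 502 -122  118] ; 265 [ 499 -120  119] ; 266 [ 495 -118  121] ; 267 [ 493 -123  118] ; 268 [ 489 -122  119] ; 269 [ 485 -117  122] ; 270 [ 483 -122  119] ; 271 [ 479 -120  120] ; 272 [ 476 -122  119] ; 273 [ 473 -121  120] ; 274 [ 469 -121  121] ; 275 [ 474 -226   92] ; 276 [ 471 -227   87] ; 277 [ 467 -219   93] ; 278 [ 464 -224   86] ; 279 [ 460 -219   89] ; 280 [ 455 -206   98] ; 281 [ 452 -203   96] ; 282 [ 448 -203   96] ; 283 [ 446 -216   92] ; 284 [ 442 -215   93] ; 285 None ; 286 None ; 287 None ; 288 None ; 289 None ; 290 None ; 291 None ;
```

View pics/c4.png

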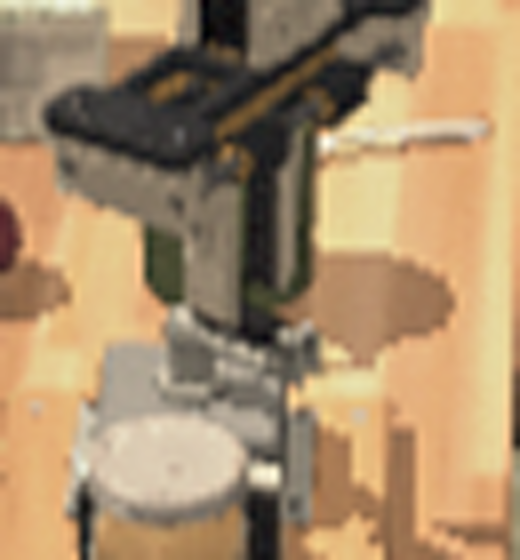

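The picture shows the fingertips ending at about the grip's top, near (215,320). The tips stand higher than nominal at this opening, at roughly 0.11 m. I'll go 18 mm lower and close.

Emit:
drive_tool(motion=[[[0, 0, 0.006, 0, 0, 0, 0.6], [0, 0, 0.006, 0, 0, 0, 0.6], [0, 0, 0.006, 0, 0, 0, 0.6], [0, 0, 0, 0, 0, 0, 0.6], [0, 0, 0, 0, 0, 0, 0.6]]])

```text
clock: 5.27
tcp_pos: [0.477, -0.233, 0.0822]
ee_rot: [-3.142, -0.001, 2.619]
ft_force: [0.1, 0.3, 0.6]
finger_gap: 0.403
gripper_force: 0.0
```

Emit:
drive_tool(motion=[[[0, 0, 0, 0, 0, 0, 0.75], [0, 0, 0, 0, 0, 0, 1], [0, 0, 0, 0, 0, 0, 1], [0, 0, 0, 0, 0, 0, 1], [0, 0, 0, 0, 0, 0, 1]]])

```text
clock: 5.68
tcp_pos: [0.477, -0.234, 0.0831]
ee_rot: [-3.14, 0.001, 2.619]
ft_force: [-2.5, -6.7, 0.4]
finger_gap: 0.168
gripper_force: 12.0
```

Emit:
drive_tool(motion=[[[0.0005, -0.001, -0.0056, 0, 0, 0, 1], [0.0014, 0, -0.0054, 0, 0, 0, 1], [0.0024, 0, -0.0051, 0, 0, 0, 1], [0.0032, 0, -0.0046, 0, 0, 0, 1], [0, 0, 0, 0, 0, 0, 1]]], squeeze=14)

```text
clock: 6.1
tcp_pos: [0.47, -0.2299, 0.1045]
ee_rot: [3.141, 0.0, 2.619]
ft_force: [-1.3, 1.9, 0.2]
finger_gap: 0.167
gripper_force: 14.0
```

Emit:
drive_tool(motion=[[[0.0039, 0, -0.0039, 0, 0, 0, 1], [0.0046, 0, -0.0032, 0, 0, 0, 1], [0.0051, 0, -0.0024, 0, 0, 0, 1], [0.0054, 0, -0.0014, 0, 0, 0, 1], [0, 0, 0, 0, 0, 0, 1]]])

```text
clock: 6.52
tcp_pos: [0.4539, -0.2204, 0.1158]
ee_rot: [3.141, 0.002, 2.619]
ft_force: [3.2, 3.7, 3.0]
finger_gap: 0.163
gripper_force: 14.0
```

Run:
```python
from h import *
z=snap('side');o=get_obs();print({k:o[k].round(3) for k in('tcp_pos','ft_force','torque')})
b=cv2.resize(z['img'][125:215,235:315],(480,540),interpolation=cv2.INTER_CUBIC)
cv2.imwrite('pics/c5.png',b[:,:,::-1])
```

```text
{'tcp_pos': array([ 0.454, -0.22 ,  0.116]), 'ft_force': array([2.622, 4.297, 4.631]), 'torque': array([ 0.744, -0.771,  0.004])}
```

View pics/c5.png

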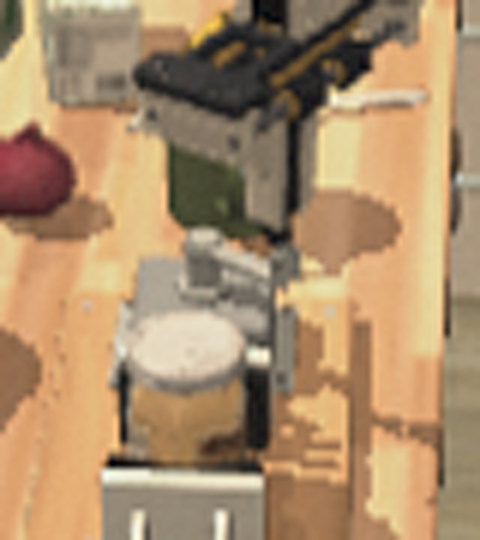

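The arm is bare and the handle stands almost upright at (275,245) between the fingers. I'll finish the swing and lean on the stop.

Emit:
drive_tool(motion=[[[0.003, -0.0005, -0.0008, 0, 0, 0, 1], [0.003, 0, -0.0008, 0, 0, 0, 1], [0.001, 0, 0, 0, 0, 0, 1], [0, 0, 0, 0, 0, 0, 1], [0, 0, 0, 0, 0, 0, 1]]])

```text
clock: 6.98
tcp_pos: [0.448, -0.2174, 0.1171]
ee_rot: [3.141, 0.002, 2.619]
ft_force: [5.5, 3.0, 1.6]
finger_gap: 0.162
gripper_force: 13.9
```

Emit:
drive_tool(motion=[[[0.001, 0, 0, 0, 0, 0, 1], [0.001, 0, 0, 0, 0, 0, 1], [0, 0, 0, 0, 0, 0, 1], [0, 0, 0, 0, 0, 0, 1]]])

```text
clock: 7.32
tcp_pos: [0.4464, -0.2165, 0.1172]
ee_rot: [3.141, 0.002, 2.619]
ft_force: [5.8, 3.3, 3.0]
finger_gap: 0.165
gripper_force: 13.9
```

Emit:
drive_tool(motion=[[[0.001, 0.001, 0, 0, 0, 0, 1], [0.001, 0, -0.0005, 0, 0, 0, 1], [0, 0, 0, 0, 0, 0, 1], [0, 0, 0, 0, 0, 0, 1]]])

```text
clock: 7.65
tcp_pos: [0.4447, -0.215, 0.1173]
ee_rot: [-3.142, 0.001, 2.619]
ft_force: [2.9, -0.6, 2.7]
finger_gap: 0.161
gripper_force: 13.9
```

Run:
```python
from h import *
z=snap('side');o=get_obs();print({k:o[k].round(4) for k in('tcp_pos','ft_force','torque')})
K=z['intrinsics'];R=cv2.Rodrigues(z['rvec'])[0]
d=z['depth'];v,u=np.mgrid[:384,:512]
W=(np.stack([(u-K[0,2])/K[0,0]*d,(v-K[1,2])/K[1,1]*d,d],-1)-np.array(z['tvec']).ravel())@R
m=(W[...,2]>.09)&(W[...,2]<.102)&(W[...,1]<-.18)&(W[...,1]>-.30)&(abs(W[...,0]-.48)<.06)
P=W[m];print(len(P),P[P[:,0].argsort()][:6].round(4))
b=cv2.resize(z['img'][125:195,245:315],(560,560),interpolation=cv2.INTER_CUBIC)
cv2.imwrite('pics/c6.png',b[:,:,::-1])
```

```text
{'tcp_pos': array([ 0.4447, -0.215 ,  0.1172]), 'ft_force': array([ 2.761 , -0.6256,  4.1731]), 'torque': array([-0.0848, -0.742 , -0.0008])}
69 [[ 0.4431 -0.2211  0.0979]
 [ 0.4432 -0.2228  0.0927]
 [ 0.4432 -0.2212  0.1019]
 [ 0.4461 -0.2137  0.0983]
 [ 0.4464 -0.2201  0.0901]
 [ 0.4465 -0.219   0.099 ]]
```

View pics/c6.png

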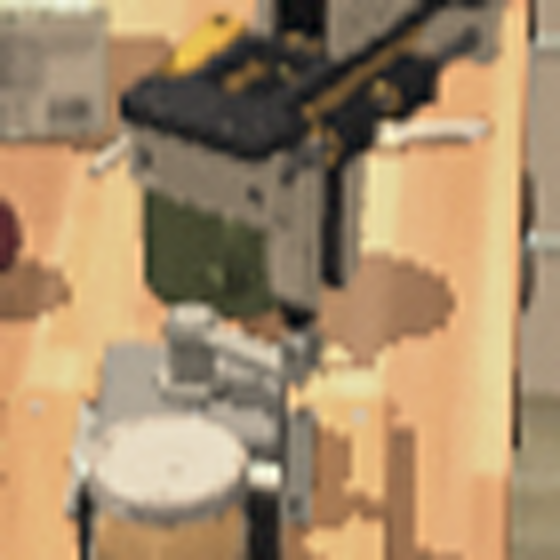

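The handle looks upright over the arm's end at (300,315), but the stop hasn't been felt clearly. I'll grip harder and push outwards in small steps.

Emit:
drive_tool(motion=[[[0, 0, 0, 0, 0, 0, 1], [0.001, 0, 0, 0, 0, 0, 1], [0, 0, 0, 0, 0, 0, 1], [0, 0, 0, 0, 0, 0, 1]]], squeeze=30)

```text
clock: 8.03
tcp_pos: [0.4442, -0.2147, 0.1172]
ee_rot: [3.141, 0.002, 2.619]
ft_force: [6.7, -2.2, 3.5]
finger_gap: 0.153
gripper_force: 29.9
```

Emit:
drive_tool(motion=[[[0.001, 0, 0, 0, 0, 0, 1], [0, 0, 0, 0, 0, 0, 1], [0, 0, 0, 0, 0, 0, 1]]])

```text
clock: 8.28
tcp_pos: [0.4434, -0.2142, 0.1172]
ee_rot: [3.141, 0.002, 2.619]
ft_force: [7.0, -1.6, 2.3]
finger_gap: 0.151
gripper_force: 29.8
```

The force scales with the squeeze (about 0.11 × 2 × grip), so the pads are slipping on the sleeve. The outward push was well over 2.5 N, so the handle is at its stop. For winding I'll hold the grip loosely between the fingers, so that friction can't fold it.

Emit:
drive_tool(motion=[[[0, 0, 0, 0, 0, 0, 0.78], [0, 0, 0, 0, 0, 0, 0.78], [0, 0, 0, 0, 0, 0, 0.78], [-0.002, 0, 0, 0, 0, 0, 0.78], [-0.001, 0, 0, 0, 0, 0, 0.78], [0, 0, 0, 0, 0, 0, 0.78]]], squeeze=25)

```text
clock: 8.78
tcp_pos: [0.4454, -0.2154, 0.1164]
ee_rot: [-3.142, -0.0, 2.619]
ft_force: [0.5, 0.1, -0.5]
finger_gap: 0.226
gripper_force: 0.0
```

Emit:
drive_tool(motion=[[[0, 0.0015, 0, 0, 0, 0, 0.78], [-0.0002, 0.0055, 0, 0, 0, 5, 0.78], [-0.0002, 0.0055, 0, 0, 0, 5, 0.78], [-0.0002, 0.0055, 0, 0, 0, 5, 0.78], [-0.0002, 0.0055, 0, 0, 0, 5, 0.78]]])

```text
clock: 9.2
tcp_pos: [0.4597, -0.1973, 0.1165]
ee_rot: [-3.14, -0.0, 2.265]
ft_force: [-5.2, -3.2, 1.9]
finger_gap: 0.221
gripper_force: 2.9
```

```bash
cat >> h.py <<'E'
A=np.array([.5015,-.2470])
def look():
    o=get_obs();p=np.array(o['tcp_pos']);y=o['ee_rot'][2];ex=np.array([np.cos(y),np.sin(y)]);ey=np.array([ex[1],-ex[0]])
    f=np.array(o['ft_force'])[:2]
    print('t',o['clock'],'yaw',np.degrees(y).round(1),'rad',((p[:2]-A)@ex).round(4),'tan',((p[:2]-A)@ey).round(4),'fx',(f@ex).round(2),'fy',(f@ey).round(2),'z',p[2].round(4),'gap',o['finger_gap'],'j6',round(float(o['joints'][5]),2))
    for n in('side','top'):
        z=snap(n);K=z['intrinsics'];R=cv2.Rodrigues(np.array(z['rvec'],float))[0];T=np.array(z['tvec']).ravel()
        d=z['depth'];v,u=np.mgrid[:384,:512]
        W=(np.stack([(u-K[0,2])/K[0,0]*d,(v-K[1,2])/K[1,1]*d,d],-1)-T)@R
        g=z['img'].astype(int)
        m=(g.min(-1)>140)&(g.max(-1)-g.min(-1)<60)&(W[...,2]>.105)&(W[...,2]<.135)&(abs(W[...,0]-.498)<.06)&(W[...,1]>-.16)&(W[...,1]<.03)
        if m.sum()>5:
            c=np.array([u[m].mean(),v[m].mean()]);r=R.T@np.linalg.solve(K,[c[0],c[1],1]);C=-R.T@T;q=C+r*(.120-C[2])/r[2]
            print(n,m.sum(),'lid',q.round(4))
        # moving jaw plate
        j=(W[...,2]>.070)&(W[...,2]<.083)&(W[...,1]>-.19)&(W[...,1]<-.09)&(abs(abs(W[...,0]-.498)-.04)<.01)
        print(n,'jaw',j.sum(),np.percentile(W[j][:,1],[5,50,95]).round(4) if j.sum() else '')
    return z
E
python3 -c "
from h import *
look()"
```

```text
t 9.2 yaw 129.8 rad 0.065 tan -0.0003 fx 0.87 fy -6.09 z 0.1165 gap 0.22149158794089024 j6 -1.15
side 177 lid [ 0.4969 -0.1026  0.12  ]
side jaw 35 [-0.1632 -0.1467 -0.1005]
top 416 lid [ 0.4964 -0.1009  0.12  ]
top jaw 1 [-0.0906 -0.0906 -0.0906]
```

Emit:
drive_tool(motion=[[[-0.0003, 0.0055, 0, 0, 0, 5, 0.78], [-0.0003, 0.0055, 0, 0, 0, 5, 0.78], [-0.0003, 0.0055, 0, 0, 0, 5, 0.78], [-0.0003, 0.0055, 0, 0, 0, 5, 0.78], [-0.0003, 0.0055, 0, 0, 0, 5, 0.78], [-0.0003, 0.0055, 0, 0, 0, 5, 0.78], [-0.0003, 0.0055, 0, 0, 0, 5, 0.78], [-0.0003, 0.0055, 0, 0, 0, 5, 0.78]]])

```text
clock: 9.97
tcp_pos: [0.5004, -0.1827, 0.1165]
ee_rot: [-3.14, -0.0, 1.571]
ft_force: [-5.9, 1.0, 2.9]
finger_gap: 0.221
gripper_force: 3.0
```

```bash
python3 -c "
from h import *
look()"
```

```text
t 9.9667 yaw 90.0 rad 0.0643 tan -0.0011 fx 1.0 fy -5.94 z 0.1165 gap 0.22111403573609653 j6 -0.4
side 170 lid [ 0.4972 -0.1011  0.12  ]
side jaw 36 [-0.1576 -0.1422 -0.0989]
top 228 lid [ 0.5007 -0.0907  0.12  ]
top jaw 37 [-0.1591 -0.1483 -0.1328]
```

Emit:
drive_tool(motion=[[[-0.0002, 0.0056, 0, 0, 0, 5, 0.78], [-0.0002, 0.0056, 0, 0, 0, 5, 0.78], [-0.0003, 0.0056, 0, 0, 0, 5, 0.78], [-0.0002, 0.0056, 0, 0, 0, 5, 0.78], [-0.0003, 0.0056, 0, 0, 0, 5, 0.78], [-0.0002, 0.0056, 0, 0, 0, 5, 0.78]]])

```text
clock: 10.57
tcp_pos: [0.5326, -0.191, 0.1165]
ee_rot: [-3.14, -0.001, 1.05]
ft_force: [-5.2, 5.3, 3.8]
finger_gap: 0.22
gripper_force: 3.3
```

```bash
python3 -c "
from h import *
look()"
```

```text
t 10.5667 yaw 60.2 rad 0.064 tan -0.0009 fx 2.01 fy -7.12 z 0.1165 gap 0.21982887646428972 j6 0.13
side 180 lid [ 0.4969 -0.1024  0.12  ]
side jaw 37 [-0.1565 -0.1376 -0.1014]
top 211 lid [ 0.5035 -0.0902  0.12  ]
top jaw 10 [-0.1371 -0.1329 -0.1302]
```

Run:
```python
from h import *
z=np.load('side.npz')
b=cv2.resize(z['img'][120:200,230:310],(600,600),interpolation=cv2.INTER_CUBIC)
cv2.imwrite('pics/c7.png',b[:,:,::-1])
```

```text
(no output)
```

View pics/c7.png

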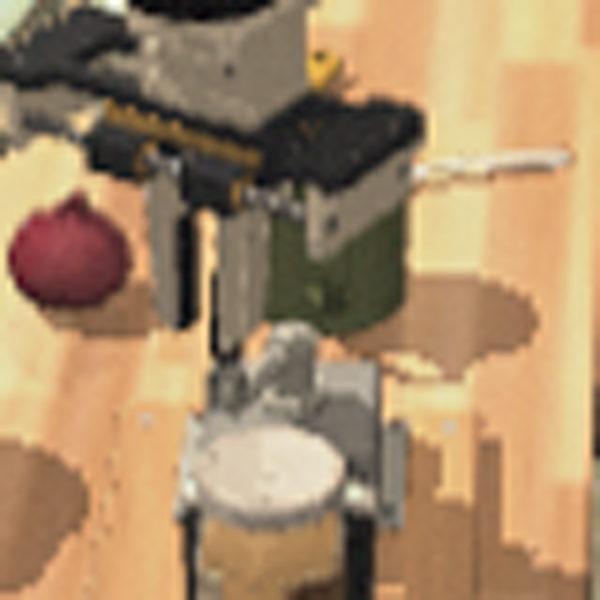

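The handle stands as a black bar between the fingers at (220,270–350). I'll check its lean in depth.

Run:
```python
from h import *
z=np.load('side.npz');K=z['intrinsics'];R=cv2.Rodrigues(z['rvec'])[0]
d=z['depth'];v,u=np.mgrid[:384,:512]
W=(np.stack([(u-K[0,2])/K[0,0]*d,(v-K[1,2])/K[1,1]*d,d],-1)-z['tvec'].ravel())@R
for vv in range(154,170): print(vv,[(W[vv,uu]*1000).astype(int).tolist()+[int(z['img'][vv,uu].max())] for uu in (258,259,260)])
```

```text
154 [[563, -473, 3, 238], [524, -177, 180, 124], [520, -175, 181, 132]]
155 [[564, -479, -5, 213], [524, -178, 175, 127], [520, -173, 178, 130]]
156 [[530, -197, 160, 126], [524, -172, 175, 133], [520, -169, 177, 133]]
157 [[529, -188, 161, 67], [524, -177, 168, 134], [521, -176, 169, 132]]
158 [[530, -194, 154, 71], [524, -172, 167, 134], [521, -174, 166, 132]]
159 [[530, -193, 150, 71], [524, -175, 162, 137], [521, -177, 161, 133]]
160 [[530, -192, 147, 73], [524, -174, 158, 135], [520, -169, 162, 131]]
161 [[530, -192, 143, 75], [524, -175, 154, 137], [521, -173, 155, 134]]
162 [[529, -188, 142, 47], [524, -175, 150, 119], [520, -168, 155, 135]]
163 [[530, -190, 136, 27], [524, -171, 148, 122], [521, -174, 147, 134]]
164 [[529, -189, 133, 30], [524, -175, 142, 131], [521, -176, 142, 134]]
165 [[530, -192, 127, 32], [524, -175, 138, 135], [521, -177, 137, 154]]
166 [[529, -187, 126, 19], [525, -180, 131, 112], [523, -194, 122, 123]]
167 [[529, -186, 123, 94], [367, 1158, 978, 50], [522, -185, 124, 53]]
168 [[531, -198, 111, 165], [526, -187, 118, 63], [523, -190, 116, 75]]
169 [[530, -194, 110, 126], [527, -194, 110, 96], [523, -194, 110, 113]]
```

Emit:
drive_tool(motion=[[[0, -0.002, 0, 0, 0, 0, 0.75], [0, 0, -0.02, 0, 0, 0, 0.75], [0, 0, -0.02, 0, 0, 0, 0.75], [0, 0, -0.018, 0, 0, 0, 0.75], [-0.017, 0.002, 0, 0, 0, 0, 1], [-0.018, 0, 0, 0, 0, 0, 1], [0, 0, 0, 0, 0, 0, 1], [0, 0, 0, 0, 0, 0, 1], [0, 0, 0.02, 0, 0, 0, 1], [0, 0, 0.02, 0, 0, 0, 1], [0, 0, 0.01, 0, 0, 0, 1], [0, 0, 0, 0, 0, 0, 1]]])

```text
clock: 11.67
tcp_pos: [0.5146, -0.2207, 0.122]
ee_rot: [-3.138, 0.0, 1.05]
ft_force: [-0.3, 0.7, -0.6]
finger_gap: 0.002
gripper_force: 0.0
```

Run:
```python
from h import *
look()
z=np.load('side.npz')
b=cv2.resize(z['img'][120:200,230:310],(600,600),interpolation=cv2.INTER_CUBIC)
cv2.imwrite('pics/c8.png',b[:,:,::-1])
K=z['intrinsics'];R=cv2.Rodrigues(z['rvec'])[0]
d=z['depth'];v,u=np.mgrid[:384,:512]
W=(np.stack([(u-K[0,2])/K[0,0]*d,(v-K[1,2])/K[1,1]*d,d],-1)-z['tvec'].ravel())@R
g=z['img'].max(-1)
m=(g<70)&(W[...,2]>.117)&(W[...,2]<.168)&(np.hypot(W[...,0]-.5315,W[...,1]+.195)<.02)
P=W[m];print(len(P));P=P[P[:,2].argsort()]
for q in np.array_split(P,6): print(q.mean(0).round(4))
```

```text
t 11.6667 yaw 60.2 rad 0.0293 tan -0.0017 fx 0.43 fy -0.63 z 0.122 gap 0.0022636104172581934 j6 0.07
side 179 lid [ 0.497  -0.1026  0.12  ]
side jaw 37 [-0.1565 -0.1374 -0.1055]
top 494 lid [ 0.4977 -0.1044  0.12  ]
top jaw 43 [-0.1522 -0.1365 -0.1283]
47
[ 0.5264 -0.1908  0.1233]
[ 0.5246 -0.1915  0.133 ]
[ 0.5255 -0.1893  0.1413]
[ 0.524  -0.1917  0.1483]
[ 0.5231 -0.1924  0.1553]
[ 0.5241 -0.1933  0.1608]
```

View pics/c8.png

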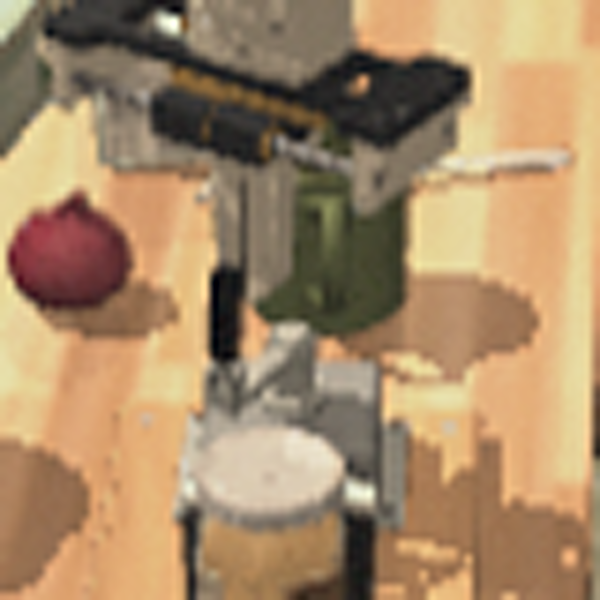

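The handle stands alone at (225,270–355), nearly upright and perhaps 4° inward. The closed fingers are behind it, on the axis side. I'll push it outward onto its stop.

Emit:
drive_tool(motion=[[[0.003, 0.002, 0, 0, 0, 0, 1], [0.003, 0.001, 0, 0, 0, 0, 1], [0.003, 0, 0, 0, 0, 0, 1], [0.002, 0, 0, 0, 0, 0, 1]]])

```text
clock: 12.1
tcp_pos: [0.524, -0.2136, 0.1253]
ee_rot: [3.141, 0.0, 1.048]
ft_force: [-2.2, -4.7, 2.1]
finger_gap: 0.006
gripper_force: 2.3
```

Emit:
drive_tool(motion=[[[0.0015, 0, 0, 0, 0, 0, 1], [0.0015, 0, 0, 0, 0, 0, 1]]])

```text
clock: 12.27
tcp_pos: [0.5248, -0.2121, 0.1252]
ee_rot: [3.141, 0.003, 1.048]
ft_force: [-8.6, -15.2, 4.3]
finger_gap: 0.005
gripper_force: 8.4
```

Emit:
drive_tool(motion=[[[0.0015, 0, 0, 0, 0, 0, 1], [0.0015, 0, 0, 0, 0, 0, 1]]])

```text
clock: 12.43
tcp_pos: [0.5256, -0.2108, 0.1251]
ee_rot: [3.141, 0.006, 1.047]
ft_force: [-13.8, -25.0, 3.5]
finger_gap: 0.006
gripper_force: 14.3
```

The force rose 5 → 17 → 28 N within a few mm, so the handle is firmly on its stop. Now back to loosely enclosing it, with a slight outward drift while winding.

Emit:
drive_tool(motion=[[[-0.004, 0, 0, 0, 0, 0, 1], [-0.004, 0, 0, 0, 0, 0, 1], [0, 0, -0.025, 0, 0, 0, 1], [0, 0, -0.025, 0, 0, 0, 1], [0, 0, -0.004, 0, 0, 0, 0.7], [0.012, -0.006, 0, 0, 0, 0, 0.7], [0.012, 0, 0, 0, 0, 0, 0.7], [0, 0, 0, 0, 0, 0, 0.7], [0, 0, 0.02, 0, 0, 0, 0.7], [0, 0, 0.02, 0, 0, 0, 0.7], [0, 0, 0.02, 0, 0, 0, 0.7], [0, 0, 0, 0, 0, 0, 0.78]]])

```text
clock: 13.43
tcp_pos: [0.5277, -0.1903, 0.1135]
ee_rot: [-3.135, 0.001, 1.049]
ft_force: [0.4, 0.2, -0.5]
finger_gap: 0.263
gripper_force: 0.0
```

Emit:
drive_tool(motion=[[[0, 0, 0, 0, 0, 0, 0.78], [0, 0, 0, 0, 0, 0, 0.78]]])

```text
clock: 13.6
tcp_pos: [0.5297, -0.1914, 0.1194]
ee_rot: [3.141, -0.0, 1.049]
ft_force: [0.3, -0.1, 0.5]
finger_gap: 0.222
gripper_force: 0.0
```

```bash
python3 -c "
from h import *
look()"
```

```text
t 13.6 yaw 60.1 rad 0.0622 tan -0.0033 fx 0.08 fy 0.25 z 0.1194 gap 0.22155679854781712 j6 0.13
side 178 lid [ 0.4971 -0.1024  0.12  ]
side jaw 41 [-0.1572 -0.1377 -0.0967]
top 228 lid [ 0.5029 -0.0909  0.12  ]
top jaw 3 [-0.1354 -0.133  -0.1305]
```

Emit:
drive_tool(motion=[[[0, 0.002, 0, 0, 0, 0, 0.78], [-0.0001, 0.0054, 0, 0, 0, 5, 0.78], [-0.0001, 0.0054, 0, 0, 0, 5, 0.78], [-0.0001, 0.0054, 0, 0, 0, 5, 0.78], [-0.0001, 0.0054, 0, 0, 0, 5, 0.78]]])

```text
clock: 14.12
tcp_pos: [0.5482, -0.2058, 0.1196]
ee_rot: [-3.141, -0.001, 0.695]
ft_force: [-3.6, 4.6, 5.1]
finger_gap: 0.217
gripper_force: 3.0
```

```bash
python3 -c "
from h import *
look()"
```

```text
t 14.1167 yaw 39.8 rad 0.0623 tan -0.0017 fx 0.17 fy -5.88 z 0.1196 gap 0.2173613735025181 j6 0.47
side 182 lid [ 0.497  -0.0998  0.12  ]
side jaw 39 [-0.1518 -0.1389 -0.1011]
top 322 lid [ 0.501  -0.0931  0.12  ]
top jaw 25 [-0.1541 -0.1486 -0.1391]
```

Emit:
drive_tool(motion=[[[-0.0001, 0.0054, 0, 0, 0, 5, 0.78], [-0.0001, 0.0054, 0, 0, 0, 5, 0.78], [-0.0001, 0.0054, 0, 0, 0, 5, 0.78]]])

```text
clock: 14.47
tcp_pos: [0.557, -0.2189, 0.1192]
ee_rot: [-3.141, -0.0, 0.437]
ft_force: [-2.4, 5.5, 4.4]
finger_gap: 0.224
gripper_force: 3.0
```

```bash
python3 -c "
from h import *
look()"
```

```text
t 14.4667 yaw 25.0 rad 0.0622 tan -0.0019 fx 0.18 fy -6.0 z 0.1192 gap 0.22417646379776898 j6 0.72
side 175 lid [ 0.4971 -0.0975  0.12  ]
side jaw 41 [-0.15   -0.1361 -0.1072]
top 437 lid [ 0.4993 -0.0968  0.12  ]
top jaw 18 [-0.1318 -0.1284 -0.1232]
```

Emit:
drive_tool(motion=[[[-0.0001, 0.0054, 0, 0, 0, 5, 0.78], [-0.0001, 0.0054, 0, 0, 0, 5, 0.78], [-0.0001, 0.0054, 0, 0, 0, 5, 0.78]]])

```text
clock: 14.82
tcp_pos: [0.5622, -0.2341, 0.1189]
ee_rot: [-3.141, -0.0, 0.178]
ft_force: [-1.4, 6.4, 3.0]
finger_gap: 0.222
gripper_force: 3.0
```

```bash
python3 -c "
from h import *
look()"
```

```text
t 14.8167 yaw 10.2 rad 0.0621 tan -0.002 fx -0.24 fy -6.54 z 0.1189 gap 0.22229859465543048 j6 0.96
side 170 lid [ 0.4973 -0.0955  0.12  ]
side jaw 39 [-0.1511 -0.1347 -0.1014]
top 487 lid [ 0.4981 -0.0975  0.12  ]
top jaw 39 [-0.1469 -0.1388 -0.1228]
```

Emit:
drive_tool(motion=[[[-0.0001, 0.0054, 0, 0, 0, 5, 0.78], [-0.0001, 0.0054, 0, 0, 0, 5, 0.78]]])

```text
clock: 15.08
tcp_pos: [0.5635, -0.2446, 0.1188]
ee_rot: [-3.141, -0.001, 0.005]
ft_force: [0.6, 5.1, 3.2]
finger_gap: 0.222
gripper_force: 3.0
```

```bash
python3 -c "
from h import *
look()"
```

```text
t 15.0833 yaw 0.3 rad 0.062 tan -0.0021 fx 0.63 fy -5.11 z 0.1188 gap 0.2215211061210436 j6 1.11
side 185 lid [ 0.4968 -0.095   0.12  ]
side jaw 33 [-0.1454 -0.131  -0.0998]
top 502 lid [ 0.4978 -0.0974  0.12  ]
top jaw 59 [-0.1468 -0.1286 -0.1207]
```

Emit:
drive_tool(motion=[[[-0.0001, 0.0054, 0, 0, 0, 5, 0.78], [-0.0001, 0.0054, 0, 0, 0, 5, 0.78]]])

```text
clock: 15.35
tcp_pos: [0.5629, -0.2553, 0.1188]
ee_rot: [-3.141, -0.001, -0.168]
ft_force: [1.1, 5.4, 1.8]
finger_gap: 0.221
gripper_force: 3.0
```

```bash
python3 -c "
from h import *
look()"
```

```text
t 15.35 yaw -9.6 rad 0.062 tan -0.0021 fx 0.18 fy -5.47 z 0.1188 gap 0.2206922757302576 j6 1.27
side 185 lid [ 0.4969 -0.0941  0.12  ]
side jaw 40 [-0.144  -0.1314 -0.1046]
top 503 lid [ 0.4979 -0.0958  0.12  ]
top jaw 70 [-0.1443 -0.1332 -0.1204]
```

Emit:
drive_tool(motion=[[[-0.0001, 0.0054, 0, 0, 0, 5, 0.78]]])

```text
clock: 15.53
tcp_pos: [0.562, -0.2604, 0.1188]
ee_rot: [-3.141, -0.0, -0.25]
ft_force: [0.9, 7.1, 2.3]
finger_gap: 0.222
gripper_force: 3.4
```

```bash
python3 -c "
from h import *
look()"
```

```text
t 15.5333 yaw -14.3 rad 0.0619 tan -0.002 fx -0.84 fy -7.07 z 0.1188 gap 0.22160351971318235 j6 1.35
side 181 lid [ 0.4968 -0.094   0.12  ]
side jaw 35 [-0.1473 -0.1313 -0.1   ]
top 500 lid [ 0.498  -0.0953  0.12  ]
top jaw 80 [-0.146  -0.1362 -0.1204]
```

Emit:
drive_tool(motion=[[[-0.0001, 0.0054, 0, 0, 0, 5, 0.78], [-0.0001, 0.0054, 0, 0, 0, 5, 0.78]]])

```text
clock: 15.8
tcp_pos: [0.5586, -0.2709, 0.1187]
ee_rot: [-3.141, -0.001, -0.43]
ft_force: [1.3, 4.9, 2.8]
finger_gap: 0.217
gripper_force: 3.0
```

```bash
python3 -c "
from h import *
look()"
```

```text
t 15.8 yaw -24.6 rad 0.0619 tan -0.0021 fx -0.84 fy -4.98 z 0.1187 gap 0.216524861805799 j6 1.51
side 183 lid [ 0.497  -0.0928  0.12  ]
side jaw 37 [-0.1463 -0.1316 -0.1005]
top 502 lid [ 0.4979 -0.094   0.12  ]
top jaw 83 [-0.1459 -0.1356 -0.1182]
```

Emit:
drive_tool(motion=[[[-0.0001, 0.0054, 0, 0, 0, 5, 0.78], [-0.0001, 0.0054, 0, 0, 0, 5, 0.78]]])

```text
clock: 16.07
tcp_pos: [0.5536, -0.2804, 0.1187]
ee_rot: [-3.141, -0.001, -0.604]
ft_force: [3.6, 4.9, 2.6]
finger_gap: 0.221
gripper_force: 3.0
```

```bash
python3 -c "
from h import *
look()"
```

```text
t 16.0667 yaw -34.6 rad 0.0619 tan -0.002 fx 0.17 fy -6.08 z 0.1187 gap 0.22113823951021913 j6 1.66
side 180 lid [ 0.4965 -0.0904  0.12  ]
side jaw 37 [-0.1423 -0.1321 -0.0988]
top 498 lid [ 0.4979 -0.0927  0.12  ]
top jaw 76 [-0.1421 -0.1335 -0.1179]
```

Emit:
drive_tool(motion=[[[-0.0001, 0.0054, 0, 0, 0, 5, 0.78], [-0.0001, 0.0054, 0, 0, 0, 5, 0.78]]])

```text
clock: 16.33
tcp_pos: [0.5469, -0.2889, 0.1187]
ee_rot: [-3.141, -0.0, -0.778]
ft_force: [4.7, 3.7, 1.2]
finger_gap: 0.223
gripper_force: 3.0
```

```bash
python3 -c "
from h import *
look()"
```

```text
t 16.3333 yaw -44.6 rad 0.0618 tan -0.002 fx 0.73 fy -5.96 z 0.1187 gap 0.2227175552221846 j6 1.82
side 186 lid [ 0.497  -0.0889  0.12  ]
side jaw 37 [-0.1428 -0.1256 -0.0982]
top 500 lid [ 0.4977 -0.0916  0.12  ]
top jaw 83 [-0.143  -0.1328 -0.1156]
```

Emit:
drive_tool(motion=[[[-0.0001, 0.0054, 0, 0, 0, 5, 0.78], [-0.0001, 0.0054, 0, 0, 0, 5, 0.78]]])

```text
clock: 16.6
tcp_pos: [0.539, -0.2962, 0.1187]
ee_rot: [-3.141, -0.001, -0.952]
ft_force: [4.8, 3.5, 1.8]
finger_gap: 0.222
gripper_force: 3.2
```

```bash
python3 -c "
from h import *
look()"
```

```text
t 16.6 yaw -54.6 rad 0.0618 tan -0.002 fx -0.06 fy -5.91 z 0.1187 gap 0.22195827173441746 j6 1.98
side 185 lid [ 0.4968 -0.0885  0.12  ]
side jaw 37 [-0.1431 -0.1249 -0.0957]
top 502 lid [ 0.4978 -0.0906  0.12  ]
top jaw 79 [-0.1411 -0.1312 -0.1152]
```

Emit:
drive_tool(motion=[[[-0.0001, 0.0054, 0, 0, 0, 5, 0.78], [-0.0001, 0.0054, 0, 0, 0, 5, 0.78]]])

```text
clock: 16.87
tcp_pos: [0.5299, -0.3019, 0.1187]
ee_rot: [-3.141, -0.001, -1.127]
ft_force: [7.2, 2.3, 2.6]
finger_gap: 0.221
gripper_force: 3.9
```

```bash
python3 -c "
from h import *
look()"
```

```text
t 16.8667 yaw -64.6 rad 0.0618 tan -0.0021 fx 1.01 fy -7.53 z 0.1187 gap 0.22055743873893138 j6 2.14
side 183 lid [ 0.4966 -0.0882  0.12  ]
side jaw 39 [-0.1392 -0.1255 -0.0995]
top 502 lid [ 0.4979 -0.0903  0.12  ]
top jaw 80 [-0.1434 -0.1319 -0.1152]
```

Emit:
drive_tool(motion=[[[-0.0001, 0.0054, 0, 0, 0, 5, 0.78], [-0.0001, 0.0054, 0, 0, 0, 5, 0.78]]])

```text
clock: 17.13
tcp_pos: [0.5201, -0.306, 0.1188]
ee_rot: [-3.14, -0.001, -1.301]
ft_force: [8.9, 2.2, 1.0]
finger_gap: 0.224
gripper_force: 4.7
```

```bash
python3 -c "
from h import *
look()"
```

```text
t 17.1333 yaw -74.6 rad 0.0618 tan -0.0022 fx 0.19 fy -9.15 z 0.1188 gap 0.22354297714515295 j6 2.3
side 185 lid [ 0.4967 -0.0882  0.12  ]
side jaw 38 [-0.139  -0.1278 -0.1004]
top 500 lid [ 0.498  -0.0902  0.12  ]
top jaw 78 [-0.1406 -0.1309 -0.1152]
```

The jar has stopped: the lid is steady at -0.0902, and the push rose from 5.9 to 7.5 to 9.2 N. That gives about 26 N by both force and angle. I'll add a small nudge, back off to the middle of the play, and lift away.

Emit:
drive_tool(motion=[[[0, 0.0025, 0, 0, 0, 2.2, 0.78], [0, 0, 0, 0, 0, 0, 0.78], [0, -0.002, 0, 0, 0, 0, 0.76], [0, -0.0005, 0, 0, 0, 0, 0.74], [0, 0, 0, 0, 0, 0, 0.72]]])

```text
clock: 17.65
tcp_pos: [0.5191, -0.3063, 0.1182]
ee_rot: [3.141, 0.0, -1.342]
ft_force: [-0.5, 0.3, 0.1]
finger_gap: 0.272
gripper_force: 0.0
```

```bash
python3 -c "
from h import *
look()"
```

```text
t 17.65 yaw -76.9 rad 0.0617 tan -0.0036 fx -0.39 fy 0.45 z 0.1182 gap 0.272083487653305 j6 2.34
side 185 lid [ 0.497  -0.0884  0.12  ]
side jaw 38 [-0.1393 -0.1248 -0.0972]
top 497 lid [ 0.4979 -0.0903  0.12  ]
top jaw 79 [-0.1405 -0.1309 -0.1151]
```

Emit:
drive_tool(motion=[[[0, 0, -0.015, 0, 0, 0, 0.72], [0, 0, -0.02, 0, 0, 0, 0.72], [0, 0, -0.025, 0, 0, 0, 0.7], [0, 0, -0.03, 0, 0, 0, 0.7], [0, 0, -0.03, 0, 0, 0, 0.7], [0.03, 0, -0.02, 0, 0, 0, 0.7], [0.04, 0, 0, 0, 0, 0, 0.7], [0.04, 0, 0, 0, 0, 0, 0.7], [0.04, 0, 0, 0, 0, 0, 0.7], [0.03, 0, 0, 0, 0, 0, 0.7], [0, 0, 0, 0, 0, 0, 0.7], [0, 0, 0, 0, 0, 0, 0.7]]])

```text
clock: 18.75
tcp_pos: [0.5589, -0.4831, 0.2583]
ee_rot: [3.141, 0.001, -1.347]
ft_force: [0.1, 1.1, 0.3]
finger_gap: 0.298
gripper_force: 0.0
```

Run:
```python
from h import *
look()
s=np.load('side.npz');t=np.load('top.npz')
a=cv2.resize(t['img'][165:265,240:360],(420,350),interpolation=cv2.INTER_CUBIC)
a=cv2.copyMakeBorder(a,0,190,0,0,0)
b=cv2.resize(s['img'][140:230,240:300],(360,540),interpolation=cv2.INTER_CUBIC)
cv2.imwrite('pics/c9.png',np.hstack([a,b])[:,:,::-1])
for n,z in(('side',s),('top',t)):
    K=z['intrinsics'];R=cv2.Rodrigues(z['rvec'])[0]
    d=z['depth'];v,u=np.mgrid[:384,:512]
    W=(np.stack([(u-K[0,2])/K[0,0]*d,(v-K[1,2])/K[1,1]*d,d],-1)-z['tvec'].ravel())@R
    m=(z['img'].max(-1)<75)&(W[...,2]>.115)&(W[...,2]<.17)&(np.hypot(W[...,0]-.515,W[...,1]+.305)<.03)
    P=W[m];P=P[P[:,2].argsort()];print(n,len(P))
    if len(P)>6:
        for q in np.array_split(P,4): print(q.mean(0).round(4))
```

```text
t 18.75 yaw -77.2 rad 0.2429 tan -0.0036 fx -1.04 fy -0.3 z 0.2583 gap 0.29824768880268127 j6 2.17
side 186 lid [ 0.4968 -0.088   0.12  ]
side jaw 41 [-0.1396 -0.1252 -0.0988]
top 495 lid [ 0.4982 -0.0902  0.12  ]
top jaw 79 [-0.1406 -0.1309 -0.115 ]
side 49
[ 0.518  -0.2999  0.1263]
[ 0.5189 -0.3002  0.1389]
[ 0.5185 -0.3001  0.1513]
[ 0.5187 -0.3035  0.1615]
top 33
[ 0.5194 -0.2979  0.1391]
[ 0.5196 -0.2993  0.1588]
[ 0.5227 -0.3021  0.1638]
[ 0.519  -0.3032  0.1656]
```

View pics/c9.png

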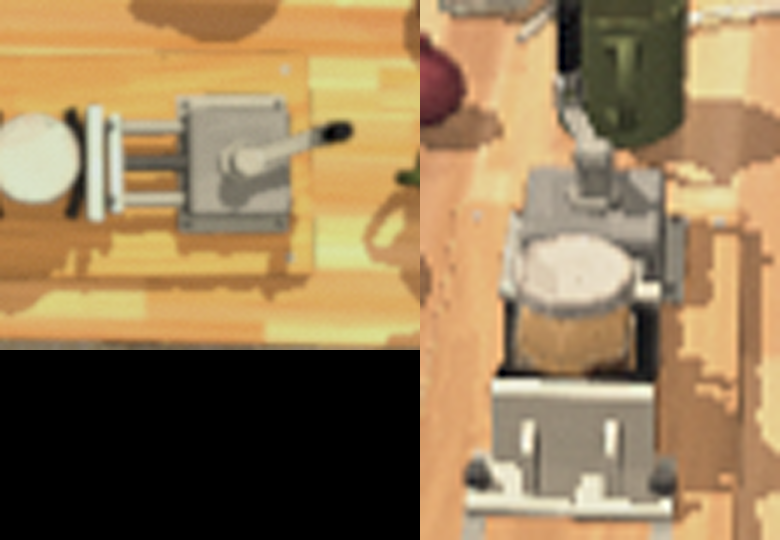

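The picture shows the handle standing upright at the arm's end (340,130). Depth puts its face at y = -0.300 from foot to tip, so it isn't leaning. The jar is upright between both jaws at (40,158), and the lid is unmoved after release.

```bash
python3 -c "
from cell import *
print(hand_in())"
```

```text
the job is handed in; nothing more can be done
None
```

I swung the handle up and wound the crank until the jar was held at an estimated 30 N (15–45 N asked), judged from the feel at the handle and the crank angle. The job is handed in with the handle upright, the jar standing and the gripper clear; after about 90° of winding the handle may have leaned in a few degrees, so I pushed it back to its stop before finishing.

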